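# Find the fully bored roller with a depth gauge

### The job

Only one of the three rollers on the bench has been bored to full depth. Take the depth gauge out of its wooden stand, press it gently but firmly past the seal and down to the floor of a bore, and see whether the black ring on its shank comes level with the steel hub face; if the ring stays above the face, pull the gauge out and try the next roller. Leave the gauge upright, fully home and let go in the roller where the ring is level, without ramming it against a floor and without disturbing the other parts on the bench.

Things in the scene. Friction and masses are not known exactly. Their poses are not given: they have to be found in the camera images.
- gauge_grip (a point): Depth gauge, centre of its grip. The gauge is a steel rod 126 mm long, 150 g, upright in the stand at the start: from the tip, a nose tapering from 8 to 14 mm in diameter over 10 mm, a plain shank 14 mm in diameter up to 66 mm, then a ridged round aluminium grip 20 mm in diameter from 66 to 126 mm. This point is 96 mm above the tip (111 mm above the bench); z points up along the gauge, from tip to grip.
- gauge_tip (a point): The lower end of the gauge, on its axis; z points up along the gauge. At the start it is 15 mm above the bench, 30 mm deep in the stand.
- gauge_mark (a point): The black ring round the gauge's shank, 1.4 mm wide, its middle 54 mm above the tip. It is level with the hub face when the gauge stands on the floor of the fully bored roller; in the others it stops 10 to 20 mm above the face.
- stand_hole (a point): Wooden stand for the gauge, fixed: a block 70 x 70 x 45 mm. This point is the mouth of its hole (16 mm in diameter, 30 mm deep), in its top face 45 mm above the bench; z up.
- mouth_a (a point): Centre of the mouth of roller A's bore, in the plane of the steel hub face, 72 mm above the bench; z points up out of the bore.
- mouth_b (a point): Centre of the mouth of roller B's bore, in the plane of the steel hub face, 72 mm above the bench; z points up out of the bore.
- mouth_c (a point): Centre of the mouth of roller C's bore, in the plane of the steel hub face, 72 mm above the bench; z points up out of the bore.
- roller_a: Roller A, centre of its underside on the bench; z up along the bore. The three rollers look exactly alike and are fixed to the bench: a brown coating 100 mm in diameter and 68 mm high round a bare steel hub 60 mm in diameter and 72 mm high, with a blind bore 16 mm in diameter in the middle of the hub's top face.
- roller_b: Roller B, as roller A; centre of its underside. A black sprung seal 10 mm down each bore hides the rest: it grips the gauge once the tip is some 17 to 25 mm deep, needs about 6 to 10 N to be passed, and then about as much to slide on down or back out. The seal holds the gauge wherever it is let go; its own weight does not sink it.
- roller_c: Roller C, as roller A; centre of its underside. The bore's floor is a stiff rubber pad (12 N/mm): 54 mm below the hub face in the one fully bored roller, 34 to 44 mm below it in the other two. Which is which changes every time and cannot be seen. A push of 15 to 25 N on the floor is plenty; more than 45 N damages the gauge.
- bush: Bystander: loose dark steel tube standing on end, 48 mm in diameter, 45 mm high; origin at the centre of its underside.
- spacer: Bystander: loose white plastic disc, 64 mm in diameter, 28 mm high; origin at the centre of its underside.
- wheel: Bystander: loose small brown wheel with a steel core, lying flat, 72 mm in diameter, 34 mm high; origin at the centre of its underside.
Things that resemble listed ones, but are neither listed nor needed, are in the scene too. Leave any orange look-alike of the part that bears gauge_grip alone. What is shaped like the roller_a but white is not meant.

How it is judged:
At the end, for the whole second after the job is handed in: The gauge stands on the floor of the fully bored roller: its tip at least 51.5 mm below the hub face (the ring within 2.5 mm of the face), within 4 mm of the bore's axis, within 0.1 rad of upright, let go and at rest (((z of gauge_tip in the frame of mouth_a below -0.0515 m and horizontal distance between gauge_tip and mouth_a below 0.004 m) or (z of gauge_tip in the frame of mouth_b below -0.0515 m and horizontal distance between gauge_tip and mouth_b below 0.004 m) or (z of gauge_tip in the frame of mouth_c below -0.0515 m and horizontal distance between gauge_tip and mouth_c below 0.004 m)) and angle between gauge_tip's own z axis and vertical below 0.1 rad and linear speed of gauge below 0.02 m/s and contact force between gauge and the fingers below 0.1 N); the robot touches nothing.
It fails at once if the gauge is rammed: more than 45 N against a bore's floor or a roller (contact force between gauge and floor_a above 45 N or contact force between gauge and floor_b above 45 N or contact force between gauge and floor_c above 45 N or contact force between gauge and roller_a above 45 N or contact force between gauge and roller_b above 45 N or contact force between gauge and roller_c above 45 N).
It fails at once if one of the loose parts (tube, disc, wheel) is moved more than 30 mm (distance of any of bush, spacer, wheel from where it was at the start of the episode above 0.03 m).
It also fails if it takes over 64 s, if anything falls off the work surface, if the arm or the gripper's body presses on something with over 40 N, if the wrist force passes 120 N, or if a joint passes its speed limit or range.

### The arm

A 6-joint arm with a two-finger parallel gripper is mounted at the origin on the work surface. World frame = base frame: x ahead of the robot, y to its left, z up, the work surface at z = 0. Lengths are in m, angles in rad, forces in N, time in s.
With the tool pointing down it reaches from about 0.35 to 0.85 m from the base axis. Payload 8.1 kg.
Tool frame: the origin (TCP) lies at the very end of the fingers, on their centre line; the grasp point (between the pads) lies 19 mm behind it; z points along the fingers, y is the line along which they close (so a half turn about z gives the same grasp; the last joint's range is limited). The gripper opens to 85 mm and grips with 20 to 120 N. Pads are 22 mm wide; open, the fingers measure 114 mm over their backs; the gripper's body (76 mm by 85 mm) begins 54 mm behind the grasp point. The pads swing forward as they close: fully open they stand 13 mm farther back than shut.
Start: joints at [1.107, 0.13, 1.488, -0, 1.523, -0.085], TCP at [0.222, 0.557, 0.231] pointing down, gripper open.
Joint ranges: [-2.96, 2.96], [-0.89, 2.26], [0.02, 2.5], [-1.34, 4.48], [0, 2.73], [-2.66, 2.66]. Speed limits (rad/s): [2.39, 2.39, 2.79, 3.14, 3.14, 3.14].

### API

Orientations are given as a unit quaternion [x, y, z, w].
In Python, from station import robot gives the robot as it stands.
- The arm moves only by the shell command python3 -m crank 'ROWS' [OPENING] [FORCE]. ROWS is JSON, a list of rows, each a list of 2 entries, a list of its own where there are three numbers: the shift along the tool's x, y, z in mm, then the turn, a rotation vector about the tool's x, y, z in degrees. A call has 1 to 20 rows; each row is the pose to reach, as a shift and turn from the pose commanded when the call began, along the tool's axes at that moment; what a row does not reach only later rows make up. A row lasts 1/10 s, in which the tool goes at most 50 mm and 8.59 degrees, less where a joint would pass 70% of its speed; a pose out of reach is approached as far as the arm can. A call with a gripper value outside its range is refused whole. OPENING is the closure in counts, from 0 (fully open) to 255 (shut), set as the call begins (- or left out, the last holds). The fingers move at their own pace and stop on an object; FORCE is the grip in N (left out, the last holds). Time passes only in rows, so rows that repeat a pose let the fingers close. It gives the time, the measured TCP pose, the force, the opening and the grip force at its end, in the units of the state.
- robot.get_obs(): the state, without advancing time (a new reading comes with each control period).
- robot.read_camera(name): name is "scene" or "top" or "wrist"; returns (picture, depth): 420x560x3 uint8, red, green, blue; 420x560 float32, m along the optical axis (not along the pixel's ray), 0 where there is no reading.
- robot.camera_model(name): a dict with "camera_matrix" (3x3 intrinsics, pixels), "rvec" (rotation vector, rad) and "tvec" (3), from world to camera coordinates, as OpenCV has them; the wrist camera has in their place "tool_from_camera" (4x4, takes a point from camera to tool coordinates, whose origin is the TCP and whose axes are the flange's). Camera axes: x right, y down, z forward; pixel columns grow to the right and rows downward; lengths in m; the calibration is good to about 2 mm. A picture is of the moment at which its call begins: read the wrist's pose just before it. camera_model takes no time and is no camera call.
- robot.sign_off(): hands the job in; it is judged then, once.
The state is a dict: "clock": time; "joint_pos": joint angles; "dq": joint speeds; "effort": joint torques, N m; "tool_pos": TCP position; "tcp_rot": TCP orientation; "ft_force": force on the tool from outside, world axes, zero at the start; "torque": the same for the moment, N m; "grip_width": finger opening in m; "grip_force": force on a finger pad.
Only numpy, scipy, OpenCV 4.12 (cv2) and the standard library are available. Lean on these libraries where they do the work, as an engineer would, in place of code of your own. Each camera call takes 0.05 s, during which the arm holds its last target. There are 200 camera calls.

## Working session

There is one attempt and no reset: what is moved stays moved. The work goes in short steps, Python scripts to look and compute and a shell command to move; the robot and the scene stay as the last step left them, time stands still between calls to the robot, and variables do not carry over. Pictures are saved under pics/ and viewed, at most 10 in all, crops included, and the job is handed in when it is done.

```bash
mkdir -p pics
cat > h.py <<'E'
import numpy as np, cv2
from station import robot
from scipy.spatial.transform import Rotation as R
def model(n):
    m=robot.camera_model(n); return np.array(m["camera_matrix"]),R.from_rotvec(np.ravel(m["rvec"])).as_matrix(),np.ravel(m["tvec"])
def ray(n,px,z):
    K,Rm,t=model(n); d=Rm.T@np.linalg.inv(K)@[px[0],px[1],1]; c=-Rm.T@t
    return c+d*(z-c[2])/d[2]
def proj(n,P):
    K,Rm,t=model(n); p=K@(Rm@np.array(P)+t); return p[:2]/p[2]
E
python3 - <<'E'
from h import *
a,da=robot.read_camera("top"); b,db=robot.read_camera("scene")
np.savez("s.npz",a=a,da=da,b=b,db=db)
cv2.imwrite("pics/top.png",a[:,:,::-1]); cv2.imwrite("pics/scene.png",b[:,:,::-1])
for n in("top","scene"):
  K,Rm,t=model(n);print(n,K[0,0],-Rm.T@t)
print(robot.get_obs()["tool_pos"],robot.get_obs()["tcp_rot"],robot.get_obs()["ft_force"])
E
```

```text
top 498.25158088099585 [0.30446614 0.11206572 1.15719512]
scene 545.9187498428729 [ 1.31032279 -0.92319246  0.97716435]
[0.22164925 0.55702619 0.23034089] [ 1.88276583e-01  9.82115682e-01 -8.14967548e-04 -2.24614235e-04] [-0.40483175 -0.37653908 -0.14110265]
```

View pics/top.png

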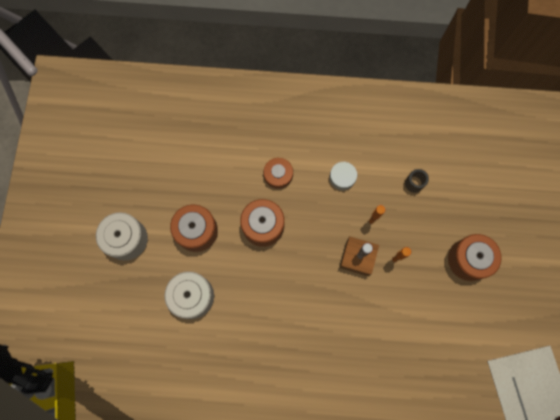

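View pics/scene.png

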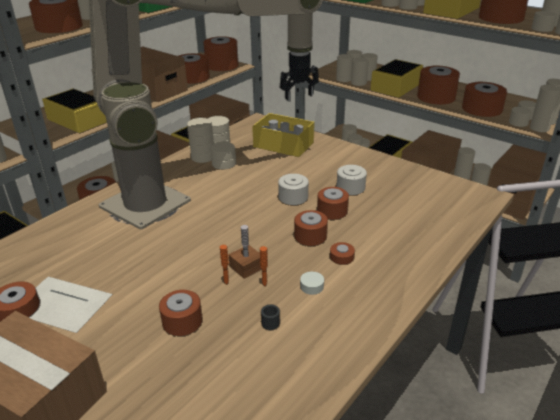

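Top view: brown rollers at (192,226), (262,219) and (480,255). White decoys are at (119,235) and (187,295). The steel gauge is in the stand at (366,249), with orange look-alikes at (378,211) and (404,253). The scene view also shows a fourth brown roller at (15,300), next to the box. I'll measure them all.

```bash
cat > m.py <<'E'
from h import *
s=np.load("s.npz")
a=s["a"]; hsv=cv2.cvtColor(a,cv2.COLOR_RGB2HSV); g=cv2.cvtColor(a,cv2.COLOR_RGB2GRAY)
for px in [(192,226),(262,219),(480,255)]:
    # hub: bright low-saturation blob; bore: dark blob within
    x,y=px; m=((hsv[...,1]<70)&(g>90)).astype(np.uint8)
    w=np.zeros_like(m); cv2.circle(w,px,22,1,-1); m&=w
    c=max(cv2.findContours(m,cv2.RETR_EXTERNAL,cv2.CHAIN_APPROX_NONE)[0],key=cv2.contourArea)
    e=cv2.fitEllipse(c); p=ray("top",e[0],.072)
    K,_,_=model("top"); d=1.157-.072
    w=np.zeros_like(m); cv2.circle(w,tuple(int(round(v)) for v in e[0]),6,1,-1)
    wt=np.clip(110.-g,0,None)*w; yy,xx=np.mgrid[:420,:560]; b=(np.sum(xx*wt)/wt.sum(),np.sum(yy*wt)/wt.sum())
    print("roller",np.round(e[0],1),"dia mm",np.round(np.array(e[1])*d/K[0,0]*1e3,1),"hub",p[:2].round(4),"bore",np.round(b,1),ray("top",b,.072)[:2].round(4),"depthz",s["da"][y-6,x-6],"scene px",proj("scene",p).round(0))
for n,px,z in [("gauge top",(367,248),.141),("orange",(379,211),.13),("orange",(405,253),.13),("bush",(417,181),.045),("spacer",(343,175),.028),("wheel",(278,172),.034),("stand",(360,256),.045)]:
    p=ray("top",px,z); print(n,p.round(3),proj("scene",p).round(0))
print("4th", ray("scene",(13,296),.072), proj("top",ray("scene",(13,296),.072)))
E
python3 m.py
python3 -c "
from h import *
s=np.load('s.npz')
A=cv2.resize(s['a'][190:290,320:440],(600,500),interpolation=cv2.INTER_CUBIC);cv2.imwrite('pics/c1.png',A[:,:,::-1])"
```

```text
roller [191.6 225. ] dia mm [55.1 56.7] hub [0.5232 0.3305] bore [191.5 224.7] [0.5238 0.3309] depthz 1.1099538 scene px [333. 193.]
roller [261.8 219.5] dia mm [55.2 56.5] hub [0.5475 0.176 ] bore [261.7 219.3] [0.548  0.1761] depthz 1.1155443 scene px [311. 217.]
roller [479.4 255.2] dia mm [54.8 59.7] hub [ 0.5031 -0.3084] bore [479.6 255.1] [ 0.5034 -0.3089] depthz 1.1028117 scene px [179. 301.]
gauge top [ 0.488 -0.05   0.141] [244. 226.]
orange [ 0.572 -0.074  0.13 ] [262. 245.]
orange [ 0.486 -0.131  0.13 ] [223. 244.]
bush [ 0.673 -0.176  0.045] [269. 308.]
spacer [ 0.68  -0.005  0.028] [312. 278.]
wheel [0.674 0.15  0.034] [341. 247.]
stand [ 0.486 -0.05   0.045] [245. 254.]
4th [ 0.16669469 -0.54292146  0.072     ] [597.75067701 427.08325719]
```

View pics/c1.png

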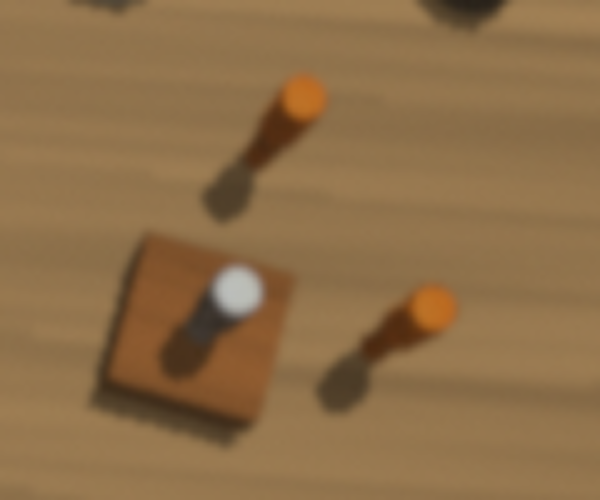

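The steel-coloured gauge at crop (237,292) is the only one in the stand, so it's the target at about (0.488, -0.050). The two orange ones are look-alikes. The three rollers measured are at the right height and within reach. The fourth, at (0.17, -0.54), sits aside near the box, so I'm treating it as decor. I'll move above the gauge with the closing line at about 36°, clear of both orange parts.

```bash
python3 -m crank '[[[-472,-465,0],[0,0,32]],[[-472,-465,0],[0,0,32]],[[-472,-465,0],[0,0,32]],[[-472,-465,0],[0,0,32]],[[-472,-465,0],[0,0,32]],[[-472,-465,0],[0,0,32]],[[-472,-465,0],[0,0,32]],[[-472,-465,0],[0,0,32]],[[-472,-465,0],[0,0,32]],[[-472,-465,0],[0,0,32]],[[-472,-465,0],[0,0,32]],[[-472,-465,0],[0,0,32]],[[-472,-465,0],[0,0,32]],[[-472,-465,0],[0,0,32]],[[-472,-465,0],[0,0,32]],[[-472,-465,0],[0,0,32]],[[-472,-465,0],[0,0,32]],[[-472,-465,0],[0,0,32]]]' 80 60
python3 - <<'E'
from h import *
o=robot.get_obs(); w,d=robot.read_camera("wrist"); np.savez("w.npz",w=w,d=d,p=o["tool_pos"],q=o["tcp_rot"])
m=robot.camera_model("wrist"); print(o["tool_pos"],R.from_quat(o["tcp_rot"]).as_matrix().round(3)); print(np.round(m["tool_from_camera"],4),np.round(m["camera_matrix"],1))
cv2.imwrite("pics/w1.png",w[:,:,::-1])
E
```

```text
clock: 1.9
tool_pos: [0.4882, -0.0477, 0.2314]
tcp_rot: [0.451, 0.893, 0.0, 0.0]
ft_force: [0.1, -0.3, -0.3]
grip_width: 0.0588
grip_force: 0.0
[ 0.48817417 -0.0477497   0.23136639] [[-0.594  0.805  0.   ]
 [ 0.805  0.594  0.   ]
 [ 0.     0.    -1.   ]]
[[-1.000e-04 -9.548e-01 -2.971e-01  7.560e-02]
 [ 1.000e+00 -5.000e-04  1.000e-03  5.000e-04]
 [-1.100e-03 -2.971e-01  9.548e-01 -1.442e-01]
 [ 0.000e+00  0.000e+00  0.000e+00  1.000e+00]] [[306.6   0.  281.6]
 [  0.  306.6 208.6]
 [  0.    0.    1. ]]
```

View pics/w1.png

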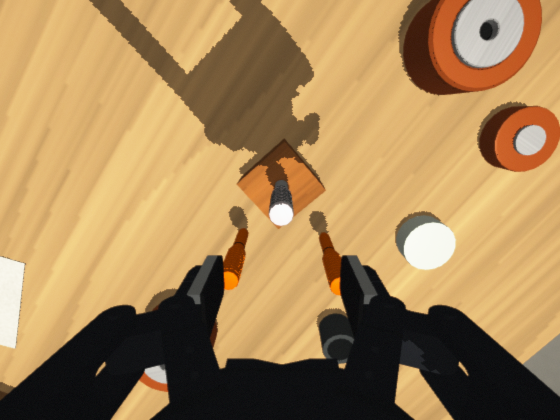

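The wrist view shows the gauge's bright top at about (281,213). The orange parts, at (231,280) and (338,284), lie on either side of the grasp.

```bash
cat >> h.py <<'E'
def wray(px,z,p,q):
    m=robot.camera_model("wrist"); T=np.array(m["tool_from_camera"]); K=np.array(m["camera_matrix"]); Rt=R.from_quat(q).as_matrix()
    c=Rt@T[:3,3]+p; d=Rt@T[:3,:3]@np.linalg.inv(K)@[px[0],px[1],1]; return c+d*(z-c[2])/d[2]
E
python3 - <<'E'
from h import *
f=np.load("w.npz"); w=f["w"]; g=w.min(2); m=(g>200).astype(np.uint8); m[:, :255]=0; m[:,305:]=0; m[240:]=0; m[:190]=0
c=max(cv2.findContours(m,0,1)[0],key=cv2.contourArea); (u,v),r=cv2.minEnclosingCircle(c); print(u,v,r,f["d"][int(v),int(u)])
P=wray((u,v),.141,f["p"],f["q"]); print(P, "tool shift mm",R.from_quat(f["q"]).as_matrix().T@(P-f["p"])*1e3)
m=(g>120)&(np.indices(g.shape)[1]>440)&(np.indices(g.shape)[0]<80)
c=max(cv2.findContours(m.astype(np.uint8),0,1)[0],key=cv2.contourArea);e=cv2.fitEllipse(c);print("rollerB wrist",e[0],wray(e[0],.072,f["p"],f["q"]))
s=np.load("s.npz"); g=s["a"].min(2); m=np.zeros_like(g); m[238:260,355:380]=g[238:260,355:380]>130
c=max(cv2.findContours(m,0,1)[0],key=cv2.contourArea); (u,v),r=cv2.minEnclosingCircle(c); print(u,v,r,ray("top",(u,v),.141))
E
```

```text
280.9136047363281 214.34292602539062 11.414223670959473 0.24480109
[ 0.48964811 -0.04945671  0.141     ] tool shift mm [-2.2537215   0.15747248 90.36629035]
rollerB wrist (488.3931579589844, 30.820110321044922) [0.54924028 0.17709618 0.072     ]
367.0 248.0 4.472236156463623 [ 0.48815048 -0.04988206  0.141     ]
```

```bash
python3 -m crank '[[[-2,0,30],[0,0,0]],[[-2,0,70],[0,0,0]],[[-2,0,110],[0,0,0]],[[-2,0,130],[0,0,0]],[[-2,0,138],[0,0,0]],[[-2,0,138],[0,0,0]]]' 80 60
python3 -m crank '[[[0,0,0],[0,0,0]],[[0,0,0],[0,0,0]],[[0,0,0],[0,0,0]],[[0,0,0],[0,0,0]],[[0,0,0],[0,0,0]],[[0,0,0],[0,0,0]]]' 255 60
```

```text
clock: 2.55
tool_pos: [0.4889, -0.0501, 0.0926]
tcp_rot: [0.451, 0.892, -0.0, -0.001]
ft_force: [-0.1, 0.3, 0.8]
grip_width: 0.0585
grip_force: 0.0
clock: 3.15
tool_pos: [0.4908, -0.0511, 0.0951]
tcp_rot: [0.452, 0.892, 0.0, 0.001]
ft_force: [-1.5, -0.2, 5.6]
grip_width: 0.0186
grip_force: 58.3
```

```bash
python3 -m crank '[[[0,0,-15],[0,0,0]],[[0,0,-45],[0,0,0]],[[0,0,-85],[0,0,0]],[[0,0,-120],[0,0,0]],[[0,0,-135],[0,0,0]],[[0,0,-135],[0,0,0]],[[0,0,-135],[0,0,0]]]'
python3 - <<'E'
from h import *
o=robot.get_obs(); w,d=robot.read_camera("wrist"); np.savez("w2.npz",w=w,d=d,p=o["tool_pos"],q=o["tcp_rot"])
b,db=robot.read_camera("scene"); np.savez("s2.npz",b=b,db=db)
print(o["tool_pos"],o["grip_width"]); u,v=proj("scene",o["tool_pos"]).astype(int); print(u,v)
A=cv2.resize(b[v-60:v+60,u-70:u+70],(420,360),interpolation=cv2.INTER_CUBIC); B=cv2.resize(w,(380,285)); C=np.zeros((360,800,3),np.uint8); C[:,:420]=A; C[:285,420:]=B
cv2.imwrite("pics/c2.png",C[:,:,::-1])
E
```

```text
clock: 3.85
tool_pos: [0.4891, -0.0506, 0.2268]
tcp_rot: [0.452, 0.892, -0.0, -0.001]
ft_force: [-0.6, -0.2, -3.0]
grip_width: 0.0185
grip_force: 59.4
[ 0.48912444 -0.05063688  0.22681642] 0.018457646759150615
242 199
```

View pics/c2.png

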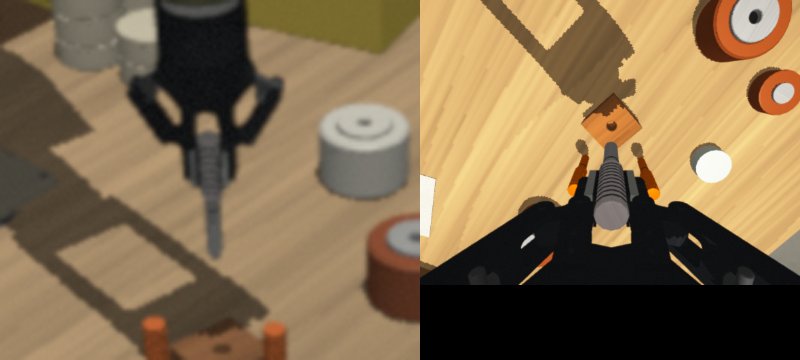

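Gauge is held: scene crop shows it hanging with tip at about (215,255), wrist crop its tip near (611,145). Next I'll check the tilt.

```bash
cat > tilt.py <<'E'
from h import *
import sys
f=np.load("w2.npz"); b=np.load("s2.npz")["b"]; p=f["p"]
m=robot.camera_model("wrist"); T=np.linalg.inv(np.array(m["tool_from_camera"])); K=np.array(m["camera_matrix"])
for name,h in (("top",-19-30),("tip",77)):
    P=p-np.array([0,0,h*1e-3]); c=K@(T@[0,0,h*1e-3,1])[:3]; print(name,"scene",proj("scene",P).round(1),"wrist",(c[:2]/c[2]).round(1))
E
python3 tilt.py
python3 - <<'E'
from h import *
f=np.load("w2.npz"); b=np.load("s2.npz")["b"]
A=cv2.resize(b[175:245,215:275],(480,560),interpolation=cv2.INTER_CUBIC)   #8x
B=cv2.resize(f["w"][190:330,240:320],(320,560),interpolation=cv2.INTER_CUBIC)  #4x
cv2.imwrite("pics/c3.png",np.hstack([A,B])[:,:,::-1])
E
```

```text
top scene [241.4 182.6] wrist [280.1 327.4]
tip scene [243.9 223.6] wrist [280.7 217.1]
```

View pics/c3.png

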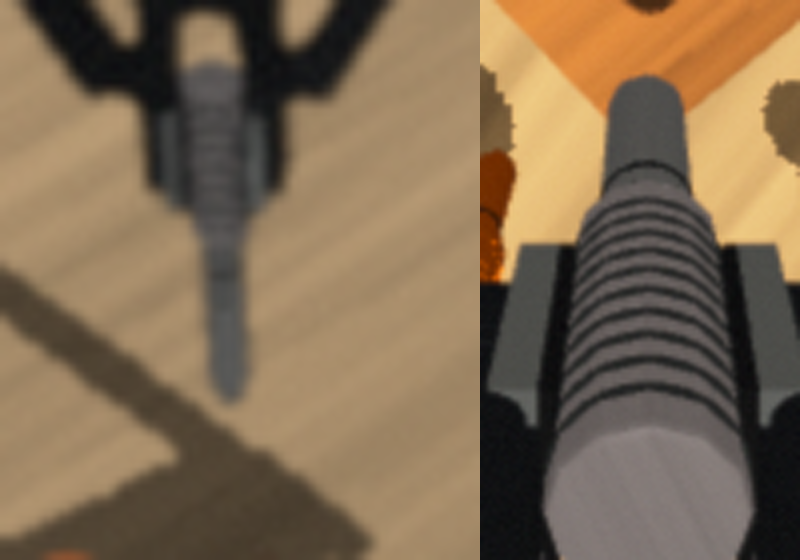

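Everything agrees with an upright gauge on the tool axis (tip at scene about (243.8,225), wrist about (282,210)). Next I go over roller B and centre on its bore using the wrist camera.

```bash
python3 -m crank '[[[15,18,0],[0,0,0]],[[40,50,0],[0,0,0]],[[70,86,0],[0,0,0]],[[100,124,0],[0,0,0]],[[125,155,5],[0,0,0]],[[142,175,15],[0,0,0]],[[148,183,20],[0,0,0]],[[148,183,20],[0,0,0]],[[148,183,20],[0,0,0]],[[148,183,20],[0,0,0]]]'
cat > bore.py <<'E'
from h import *
import sys
def dark(w,p,q,z,guess):
    # find dark hole nearest predicted pixel
    m=robot.camera_model("wrist"); T=np.linalg.inv(np.array(m["tool_from_camera"])); K=np.array(m["camera_matrix"])
    Rt=R.from_quat(q).as_matrix(); c=K@(T@np.append(Rt.T@(np.array(guess+[z])-p),1))[:3]; u,v=c[:2]/c[2]
    g=cv2.cvtColor(w,cv2.COLOR_RGB2GRAY); mk=(g<70).astype(np.uint8); cs=cv2.findContours(mk,0,1)[0]
    out=[]
    for k in cs:
        if 20<cv2.contourArea(k)<1500 and len(k)>4:
            e=cv2.fitEllipse(k); out.append((np.hypot(e[0][0]-u,e[0][1]-v),e))
    e=min(out,key=lambda t:t[0])[1]; P=wray(e[0],z,p,q)
    print("pred",(round(u),round(v)),"ell",np.round(e[0]+e[1],1),"world",P.round(4),"tool shift",(Rt.T@(P-p)*1e3).round(1))
if len(sys.argv)<2:
    f=np.load("w2.npz"); dark(f["w"],f["p"],f["q"],.045,[.489,-.05])
else:
    o=robot.get_obs(); w,d=robot.read_camera("wrist"); np.savez("w3.npz",w=w,d=d,p=o["tool_pos"],q=o["tcp_rot"]); cv2.imwrite("pics/"+sys.argv[1],w[:,:,::-1])
    print(o["tool_pos"],o["ft_force"]); dark(w,o["tool_pos"],o["tcp_rot"],.072,[float(sys.argv[2]),float(sys.argv[3])])
E
python3 bore.py; python3 bore.py b.png .549 .177
```

```text
clock: 4.95
tool_pos: [0.5495, 0.1756, 0.2084]
tcp_rot: [0.452, 0.892, -0.0, 0.0]
ft_force: [0.5, 0.1, -2.0]
grip_width: 0.0182
grip_force: 59.4
pred (281, 186) ell [282.3 186.5   9.7  13.8] world [ 0.4905 -0.0502  0.045 ] tool shift [ -0.7   1.5 181.8]
[0.54953691 0.17557524 0.20839401] [ 0.47788156  0.05057837 -1.95386946]
pred (281, 195) ell [280.9 193.8  13.3  14.5] world [0.5479 0.1779 0.072 ] tool shift [2.900e+00 1.000e-01 1.364e+02]
```

```bash
python3 -c "
from h import *
w=np.load('w3.npz')['w'];A=cv2.resize(w[150:250,220:340],(720,600),interpolation=cv2.INTER_CUBIC);cv2.imwrite('pics/c4.png',A[:,:,::-1])"
```

```text
(no output)
```

View pics/c4.png

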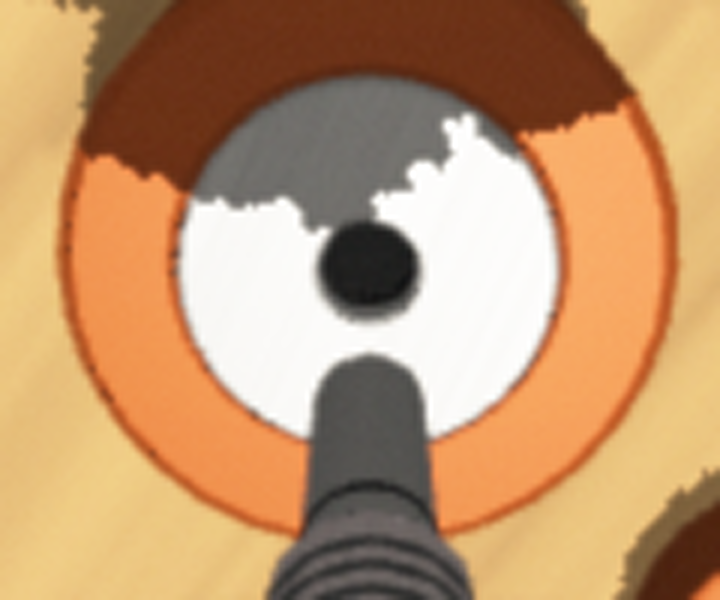

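The crop shows the bore rim centred at about (369,270), i.e. wrist (281.5,195.2), straight ahead of the tip. The combined estimate is a shift of about +1 mm in tool x.

```bash
python3 -m crank '[[[1,0,15],[0,0,0]],[[1,0,35],[0,0,0]],[[1,0,45],[0,0,0]],[[1,0,52],[0,0,0]],[[1,0,58],[0,0,0]],[[1,0,62],[0,0,0]],[[1,0,66],[0,0,0]],[[1,0,66],[0,0,0]]]'
```

```text
clock: 5.8
tool_pos: [0.5492, 0.1772, 0.1422]
tcp_rot: [0.452, 0.892, -0.0, 0.0]
ft_force: [1.2, -3.1, -4.5]
grip_width: 0.0186
grip_force: 59.7
```

```bash
python3 -m crank '[[[0,0,4],[0,0,0]],[[0,0,8],[0,0,0]],[[0,0,12],[0,0,0]],[[0,0,16],[0,0,0]],[[0,0,16],[0,0,0]]]'; python3 -m crank '[[[0,0,3],[0,0,0]],[[0,0,6],[0,0,0]],[[0,0,8],[0,0,0]],[[0,0,8],[0,0,0]]]'
```

```text
clock: 6.3
tool_pos: [0.5492, 0.1771, 0.1262]
tcp_rot: [0.452, 0.892, -0.0, 0.0]
ft_force: [0.9, -5.4, -3.1]
grip_width: 0.0185
grip_force: 59.6
clock: 6.7
tool_pos: [0.5494, 0.177, 0.1187]
tcp_rot: [0.452, 0.892, -0.0, 0.001]
ft_force: [0.4, -6.1, -0.4]
grip_width: 0.0186
grip_force: 60.0
```

```bash
python3 -m crank '[[[-0.8,-0.6,0],[0,0,0]],[[-0.8,-0.6,2],[0,0,0]],[[-0.8,-0.6,2],[0,0,0]]]'; python3 -m crank '[[[0,0,1],[0,0,0]],[[0,0,2],[0,0,0]],[[0,0,2],[0,0,0]]]';  python3 - <<'E'
from h import *
o=robot.get_obs(); b,_=robot.read_camera("scene"); u,v=proj("scene",o["tool_pos"]).astype(int)
w,_=robot.read_camera("wrist")
A=cv2.resize(b[v-40:v+60,u-50:u+50],(500,500),interpolation=cv2.INTER_CUBIC); B=cv2.resize(w[130:330,220:340],(300,500))
cv2.imwrite("pics/c5.png",np.hstack([A,B])[:,:,::-1]); print(o["ft_force"],u,v)
E
```

```text
clock: 7.0
tool_pos: [0.5492, 0.1767, 0.1164]
tcp_rot: [0.452, 0.892, 0.0, 0.0]
ft_force: [1.8, -3.3, -1.0]
grip_width: 0.0184
grip_force: 59.7
clock: 7.3
tool_pos: [0.5492, 0.1767, 0.1146]
tcp_rot: [0.452, 0.892, 0.0, 0.0]
ft_force: [0.8, -3.9, 2.2]
grip_width: 0.0187
grip_force: 60.3
[ 0.84903364 -3.85560715  2.17035142] 311 205
```

View pics/c5.png

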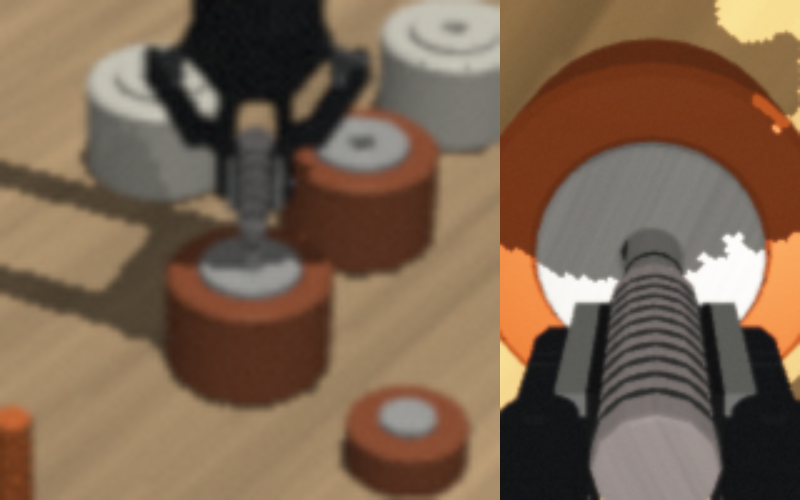

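The gauge is in the bore. The bore's dark left edge shows at wrist crop (625,248), so it's pressed slightly towards +tool y. I'll ease it back and go on gently.

```bash
for i in 1 2 3; do python3 -m crank '[[[0,-0.3,1],[0,0,0]],[[0,-0.3,1.5],[0,0,0]],[[0,-0.3,1.5],[0,0,0]]]'|sed -n '2p;4p'; done
```

```text
tool_pos: [0.5491, 0.1767, 0.1132]
ft_force: [0.7, -4.4, 4.4]
tool_pos: [0.549, 0.1766, 0.1118]
ft_force: [1.8, -2.1, 3.6]
tool_pos: [0.5488, 0.1765, 0.1102]
ft_force: [2.9, -2.9, 4.1]
```

```bash
for i in 1 2 3; do python3 -m crank '[[[0,0,0.8],[0,0,0]],[[0,0,1.5],[0,0,0]],[[0,0,1.5],[0,0,0]]]'|sed -n '2p;4p'; done
```

```text
tool_pos: [0.5486, 0.1764, 0.1085]
ft_force: [3.5, -2.0, 3.5]
tool_pos: [0.5485, 0.1763, 0.1069]
ft_force: [3.2, -1.8, 3.8]
tool_pos: [0.5484, 0.1763, 0.1054]
ft_force: [4.0, -2.2, 3.3]
```

```bash
for i in 1 2 3; do python3 -m crank '[[[-0.1,0.1,0.8],[0,0,0]],[[-0.1,0.1,1.5],[0,0,0]],[[-0.1,0.1,1.5],[0,0,0]]]'|sed -n '2p;4p'; done
```

```text
tool_pos: [0.5484, 0.1762, 0.1037]
ft_force: [4.3, -1.2, 2.3]
tool_pos: [0.5484, 0.1762, 0.1021]
ft_force: [4.0, -1.5, 2.1]
tool_pos: [0.5485, 0.1761, 0.1006]
ft_force: [4.1, -1.8, 2.7]
```

```bash
for i in 1 2 3; do python3 -m crank '[[[0,0,0.6],[0,0,0]],[[0,0,1.2],[0,0,0]],[[0,0,1.2],[0,0,0]]]'|sed -n '2p;4p'; done
```

```text
tool_pos: [0.5485, 0.1761, 0.0994]
ft_force: [2.5, -2.6, 2.9]
tool_pos: [0.5485, 0.1761, 0.0982]
ft_force: [3.8, -1.4, 2.6]
tool_pos: [0.5487, 0.1761, 0.0976]
ft_force: [1.4, -1.9, 7.5]
```

Force is rising at the expected full depth (TCP about 0.097). I'll press further in small steps.

```bash
for i in 1 2; do python3 -m crank '[[[0,0,0.5],[0,0,0]],[[0,0,0.8],[0,0,0]],[[0,0,0.8],[0,0,0]]]'|sed -n '2p;4p'; done
```

```text
tool_pos: [0.5488, 0.1762, 0.0974]
ft_force: [-0.1, -2.1, 11.1]
tool_pos: [0.5489, 0.1762, 0.0971]
ft_force: [-2.5, -2.9, 14.2]
```

```bash
python3 -m crank '[[[0.2,0,0.8],[0,0,0]],[[0.2,0,1.3],[0,0,0]],[[0.2,0,1.3],[0,0,0]]]'|sed -n '2p;4p';  python3 - <<'E'
from h import *
o=robot.get_obs(); b,_=robot.read_camera("scene"); u,v=proj("scene",[.549,.1765,.072]).astype(int)
w,_=robot.read_camera("wrist")
A=cv2.resize(b[v-30:v+20,u-25:u+25],(500,500),interpolation=cv2.INTER_CUBIC); B=cv2.resize(w[170:270,250:310],(300,500),interpolation=cv2.INTER_CUBIC)
cv2.imwrite("pics/c6.png",np.hstack([A,B])[:,:,::-1])
E
```

```text
tool_pos: [0.5491, 0.1763, 0.0965]
ft_force: [-2.8, -3.1, 18.9]
```

View pics/c6.png

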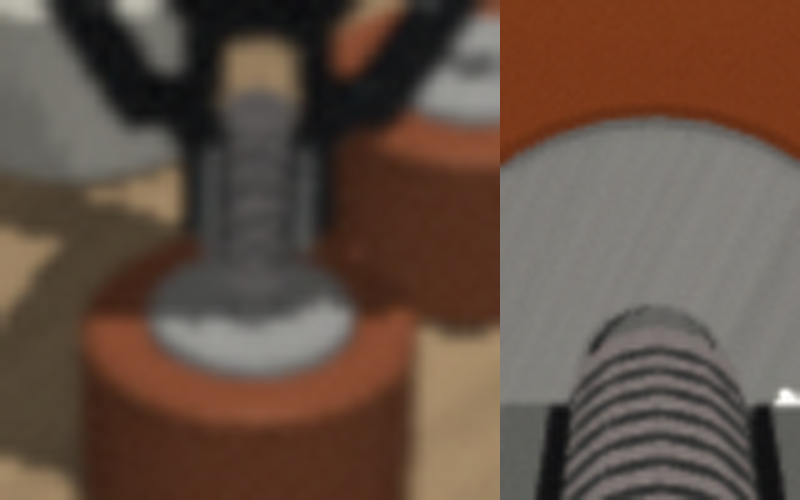

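```bash
python3 -m crank '[[[0,0,0],[0,0,0]],[[0,0,0],[0,0,0]],[[0,0,0],[0,0,0]],[[0,0,0],[0,0,0]],[[0,0,0],[0,0,0]]]' 80
python3 -m crank '[[[0,0,-15],[0,0,0]],[[0,0,-45],[0,0,0]],[[0,0,-80],[0,0,0]],[[0,0,-110],[0,0,0]],[[0,0,-120],[0,0,0]],[[0,0,-120],[0,0,0]]]'
python3 - <<'E'
from h import *
o=robot.get_obs(); w,d=robot.read_camera("wrist"); np.savez("w4.npz",w=w,d=d,p=o["tool_pos"],q=o["tcp_rot"])
b,_=robot.read_camera("scene"); u,v=proj("scene",[.549,.1765,.072]).astype(int)
m=robot.camera_model("wrist"); T=np.linalg.inv(np.array(m["tool_from_camera"])); K=np.array(m["camera_matrix"]); Rt=R.from_quat(o["tcp_rot"]).as_matrix()
for z in (.144,.084,.072):
    c=K@(T@np.append(Rt.T@(np.array([.549,.1765,z])-o["tool_pos"]),1))[:3]; print(z,"wrist",(c[:2]/c[2]).round(1),"scene",(proj("scene",[.549,.1765,z])-[u-30,v-40]).round(1)*8)
A=cv2.resize(b[v-40:v+20,u-30:u+30],(480,480),interpolation=cv2.INTER_CUBIC); B=cv2.resize(w[150:270,240:320],(320,480),interpolation=cv2.INTER_CUBIC)
cv2.imwrite("pics/c7.png",np.hstack([A,B])[:,:,::-1])
E
```

```text
clock: 12.5
tool_pos: [0.548, 0.1763, 0.0937]
tcp_rot: [0.452, 0.892, -0.0, -0.0]
ft_force: [-0.1, 0.2, 0.1]
grip_width: 0.0587
grip_force: 0.0
clock: 13.1
tool_pos: [0.5499, 0.1766, 0.2174]
tcp_rot: [0.452, 0.892, 0.002, 0.002]
ft_force: [-0.6, -0.4, -0.3]
grip_width: 0.0586
grip_force: 0.0
0.144 wrist [279.2 217.9] scene [246.4 156. ]
0.084 wrist [279.3 196.9] scene [243.2 294.4]
0.072 wrist [279.4 193.6] scene [242.4 321.6]
```

View pics/c7.png

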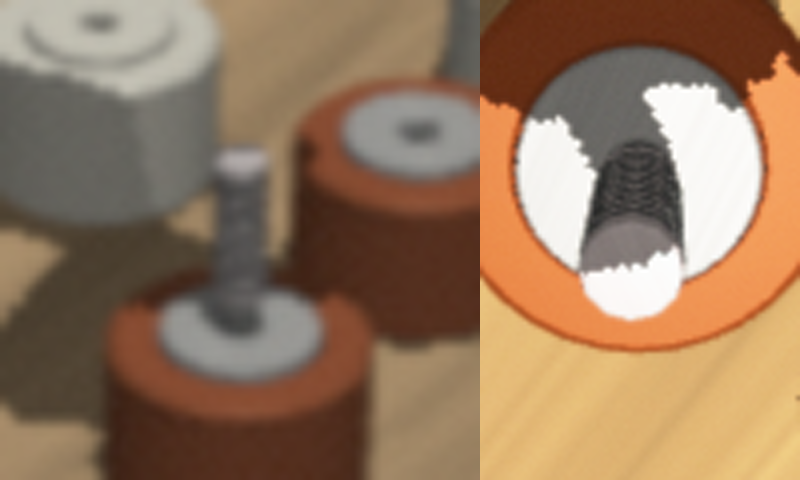

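The gauge stands upright and released. Its top is at scene crop (241,161) and the hub centre at about (241,328), a spacing of 167 px against 166 px predicted for the 54 mm floor. A shallow bore would differ by 22 px or more. The contact stiffness also matches the rubber pad, so roller B is the fully bored one.

```bash
python3 -c "
from station import robot
print(robot.sign_off())"
```

```text
the job is handed in; nothing more can be done
None
```

I handed the job in at about 13 s with the gauge upright, released and on the floor of the near-centre roller (0.549, 0.176); the top-of-gauge height and the force onset both match the 54 mm floor, though I couldn't see the ring itself clearly.

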